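Drive a dowel home in the guarded bench press

TASK

With the fingertips, lifting nothing, push the loaded carrier along its bed, under the press, until it comes up against the end stop. Then reach through the window in the press guard and press the lever down to its stop, so that the ram drives the dowel into the wood, without touching the guard. Let the lever come back up, withdraw, and leave the other things on the bench where they are.

Things in the scene. Friction and masses are not known exactly. Their poses are not given: they have to be found in the camera images.
- press: fixed bench press; its frame is used below. Origin on the bench top below the ram; x to its rear (away from the robot, turned up to 0.3 rad), y to the robot's left, z up. Steel base 12 mm thick, x -88 to 77, y -70 to 70 mm; a slide bed 64 mm wide, top also at 12 mm, runs out to y = 210 mm, with rails 8 mm high guiding the carrier along y. The ram's face is 71 mm above the bench
- end_stop (a point): middle of the end stop's face, a bar across the bed at y = -42 mm in the press frame, against which the carrier's leading edge comes; the bar's top is 34 mm above the bench, this point 23 mm
- guard: guard round the press, same origin and axes: corner posts, clear front sheet (x = -82 mm), clear side sheets (y = +/-65, 83 to 113 mm high; the carrier passes below). Roof y -66 to 66 mm: a 4 mm frame with the window, sloping 20 degrees up to the rear, 114 mm high at x = -82, 153 mm at x = 27 mm, then a level plate 155.5 mm high to x = 74 mm
- window (a point): centre of the guard's window over the lever, in the upper surface of the sloping frame (x = -28, y = 0, 135 mm above the bench). The window is 100 mm wide in the press's y and 84 mm along the slope (79 mm in x seen from above)
- press_lever (a joint): lever angle, rad: 0 up at rest, 0.32 down at its rigid stop; a spring brings it back. Hinged about y at x = 50 mm, 112 mm above the bench, it reaches forward to -x. Pressing the pad takes about 2 N at first, 8 N near the end with the dowel under the ram. The pad goes down 24 mm, the ram 16 mm
- lever_pad (a point): centre of the upper face of the lever's black pad, 34 mm in x by 40 mm in y, straight below the window (x = -27 mm in the press frame): 120 mm above the bench at rest, 96 mm at the stop
- carrier: loose aluminium carrier on the bed, 46 x 162 x 12 mm, about 0.3 kg with the wood blank (40 x 70 x 28 mm) fixed on it. Origin on its underside below the dowel, axes like the press's; leading edge at its y = -42 mm. It starts with its origin at y = 40 to 85 mm in the press frame, slides toward -y with 1.5 mm play each side, and stands at y = 0 against the end stop
- push_face (a point): centre of the outer (+y) face of the upright tab at the carrier's outer end, 120 mm in y from the dowel: tab 44 mm wide, 8 mm thick, from the bed to 48 mm above the bench; this point is 36 mm above the bench
- dowel (a joint): how far the dowel (12 mm thick) is driven into the wood blank, m: 0 at the start, when it stands 14 mm proud; about 0.011 after a full stroke. It goes in stiffly (about 6 N) and stays where it is left
- magnifier_lamp: the black bench lamp of the place, fixed, an obstacle: its clamp stands at the bench's front edge at world x = 0.35, y = -0.325 (0.15 m high); from there a thin arm runs along the front edge (x = 0.35) to its elbow, a 5 cm thick bar at x = 0.355 that rises from y = -0.03, z = 0.24 to y = 0.06, z = 0.46 and goes on up to the left. Origin below the bench top
- grit_pot: bystander, loose: round dark-grey lidded pot, 72 mm across, 38 mm high; origin at the centre of its underside
- glue_bottle: bystander, loose: white glue bottle with a pointed cap, 39 mm across, 114 mm high; origin at the centre of its underside
- blank_2: bystander, loose: wooden cube, 34 mm; origin at the centre of its underside
- felt_pen_2: bystander, loose: felt pen, 99 mm long, 12 mm thick; origin at the centre of its underside
- screwdriver_red: bystander, loose: screwdriver, 161 mm long, 25 mm thick; origin at the centre of its underside
- blank_0: bystander, loose: wood block 30 x 50 x 22 mm; origin at the centre of its underside

How it is judged:
By the outcome, as a careful person would: the job done as asked, in the order asked, and still so for the second after the job is handed in, with the robot touching nothing.
It also fails if it takes over 54 s, if anything falls off the work surface, if the arm or the gripper's body presses on something with over 40 N, if the wrist force passes 120 N, or if a joint passes its speed limit or range.

ROBOT

A 6-joint arm with a two-finger parallel gripper is mounted at the origin on a cart in front of the work surface, level with it; the furniture and walls round the work are solid. World frame = base frame: x ahead of the robot, y to its left, z up, the work surface at z = 0. Lengths are in mm, angles in rad, forces in N, time in s.
With the tool pointing down it reaches from about 275 to 750 mm from the base axis. Payload 10.2 kg.
Tool frame: the origin (TCP) lies at the centre of the arm's flange, where the gripper is bolted on; the fingertips stand 173 mm ahead of it and the grasp point (between the pads) lies 155 mm ahead of it; z points along the fingers, y is the line along which they close (so a half turn about z gives the same grasp; the last joint's range is limited). The gripper opens to 85 mm and grips with 20 to 120 N. Pads are 22 mm wide; open, the fingers measure 114 mm over their backs; the gripper's body (76 mm by 85 mm) begins 54 mm behind the grasp point. The pads swing forward as they close: fully open they stand 13 mm farther back than shut.
Start: joints at [1.074, 0.313, 1.498, -0, 1.331, -0.223], TCP at [141.969, 505.448, 404.694] pointing down, gripper open.
Joint ranges: [-2.94, 2.94], [-0.97, 2.17], [0.19, 2.56], [-1.23, 4.37], [0.02, 3.11], [-2.88, 2.88]. Speed limits (rad/s): [2.39, 2.39, 3.01, 3.14, 3.14, 3.14].

INTERFACE

Orientations are given as a unit quaternion [w, x, y, z].
In Python, from rig import ctrl, cams gives the robot as it stands (ctrl), with the cameras (cams).
- The arm moves only by the shell command python3 steer.py 'ROWS' [OPENING] [FORCE]. ROWS is a JSON list of rows, 1 to 8 of them, each written [[dx, dy, dz], [rx, ry, rz]]: dx, dy, dz in a scale on which 1.0 is 300 mm, then a rotation vector rx, ry, rz in fractions of the full range, 1 being 45 degrees; each row is the pose to reach, as a shift and turn from the pose commanded when the command began, along the tool's axes at that moment; what a row does not reach only later rows make up. A row lasts 1/10 s, in which the tool goes at most 50 mm and 0.15 rad, less where a joint would pass 70% of its speed; a pose out of reach is approached as far as the arm can. OPENING is the opening from 0.0 (shut) to 1.0 (fully open), set as the command begins (- or left out keeps the last). The fingers move at their own pace and stop on an object; FORCE is the grip in N (left out, the last holds). Time passes only in rows, so rows that do not move let the fingers close. It prints the time, the measured TCP pose, the force, the opening and the grip force at its end. Shift and turn numbers lie between -1 and 1, and a call with a number outside is refused. Input that does not fit is refused with a message, and nothing moves.
- ctrl.sense(): the state, without advancing time (a new reading comes with each control period).
- cams.capture(name): name is "side" or "top" or "wrist"; returns the picture (420x560x3 uint8, red, green, blue); there is no depth.
- cams.calibration(name): a dict with "fx", "fy", "cx", "cy" (pixels), "position" and "attitude" of the camera in the world. Camera axes: x right, y down, z forward; pixel columns grow to the right and rows downward; lengths in mm; the calibration is good to about 2 mm. A picture is of the moment at which its call begins: read the wrist's pose just before it. calibration takes no time and is no camera call; for the wrist camera it gives the pose at the moment of the call.
- ctrl.finish_job(): hands the job in; it is judged then, once.
The state is a dict: "time_s": time; "joints": joint angles; "dq": joint speeds; "tau": joint torques, N m; "eef_pos": TCP position; "ee_rot": TCP orientation; "force": force on the tool from outside, world axes, zero at the start; "wrist_torque": the same for the moment, N m; "grip_width": opening from 0.0 (shut) to 1.0 (fully open); "grip_force": force on a finger pad.
Only numpy, scipy, OpenCV 4.12 (cv2) and the standard library are available. Lean on these libraries where they do the work, as an engineer would, in place of code of your own. Each camera call takes 0.05 s, during which the arm holds its last target. There are 200 camera calls.

## Working session

There is one attempt and no reset: what is moved stays moved. The work goes in short steps, Python scripts to look and compute and a shell command to move; the robot and the scene stay as the last step left them, time stands still between calls to the robot, and variables do not carry over. Pictures are saved under pics/ and viewed, at most 10 in all, crops included, and the job is handed in when it is done.

```bash
ls; mkdir -p pics
python3 - <<'E'
from rig import ctrl, cams
import cv2
s=ctrl.sense();print(s)
for n in("top","side"):
    print(n,cams.calibration(n))
    cv2.imwrite(f"pics/{n}0.png",cv2.cvtColor(cams.capture(n),cv2.COLOR_RGB2BGR))
E
```

```text
pics
rig.py
steer.py
{'time_s': 0.0, 'joints': array([ 1.07361414e+00,  3.13507769e-01,  1.49846909e+00, -8.88129862e-06,
        1.33102162e+00, -2.23410557e-01]), 'dq': array([ 0.00030291,  0.00043908,  0.00022077,  0.00048941, -0.00187485,
       -0.00101325]), 'tau': array([ 2.92944105e-04, -4.12267220e+01, -2.59746587e+01, -1.52789680e-04,
        4.13042813e-03,  5.21182670e-06]), 'eef_pos': array([141.94187554, 505.41120324, 404.09330674]), 'ee_rot': array([-2.43777410e-04,  1.36457648e-01,  9.90645656e-01, -6.59301824e-04]), 'force': array([ 0.89204025, -0.54024403, -0.15787242]), 'wrist_torque': array([ 0.03798089, -0.04122152, -0.01891141]), 'grip_force': 0.0, 'grip_width': 0.9983645425146012}
top {'fx': 547.036885992931, 'fy': 547.036885992931, 'cx': 281.248561417139, 'cy': 207.09233197383242, 'position': array([ 314.54628688,  -57.24869696, 1190.73018775]), 'attitude': array([ 0.06021885, -0.69406992,  0.71313914, -0.0779308 ])}
side {'fx': 413.8695339845518, 'fy': 413.8695339845518, 'cx': 278.2290853590325, 'cy': 207.45536516964816, 'position': array([653.26101936, 492.65450419, 705.87182633]), 'attitude': array([-0.03786667,  0.12319516,  0.92797209, -0.34965248])}
```

View pics/top0.png

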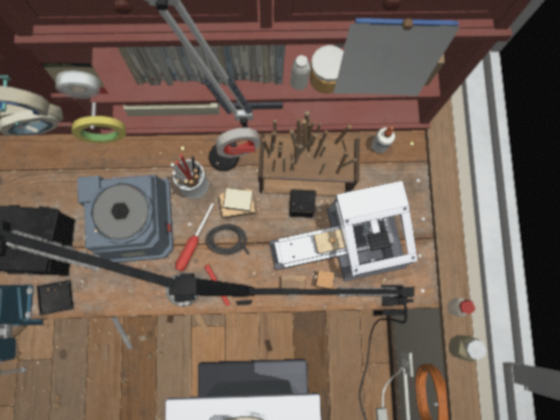

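View pics/side0.png

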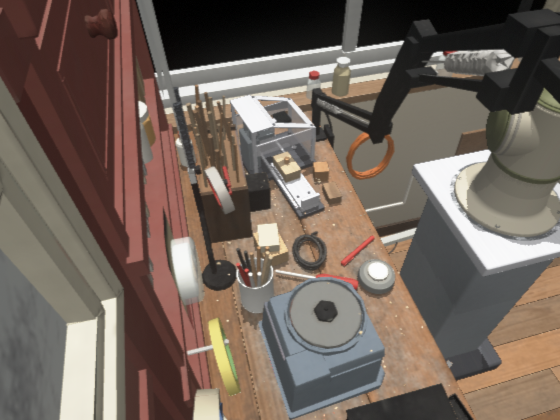

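Run:
```python
import cv2
a=cv2.imread("pics/top0.png")[175:315,255:435]
cv2.imwrite("pics/c1.png",cv2.resize(a,None,fx=4.4,fy=4.2,interpolation=cv2.INTER_CUBIC))
a=cv2.imread("pics/side0.png")[85:220,215:335]
cv2.imwrite("pics/c2.png",cv2.resize(a,None,fx=4.4,fy=4.4,interpolation=cv2.INTER_CUBIC))
```

```text
(no output)
```

View pics/c1.png

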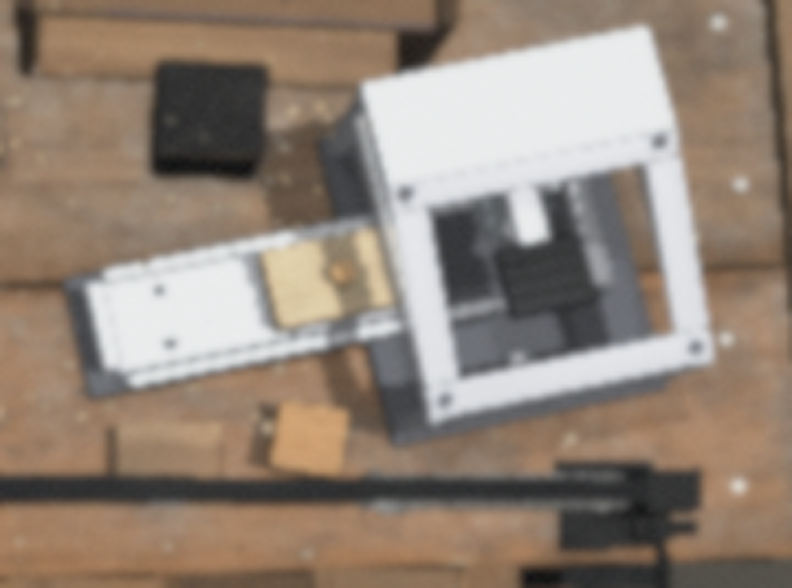

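View pics/c2.png

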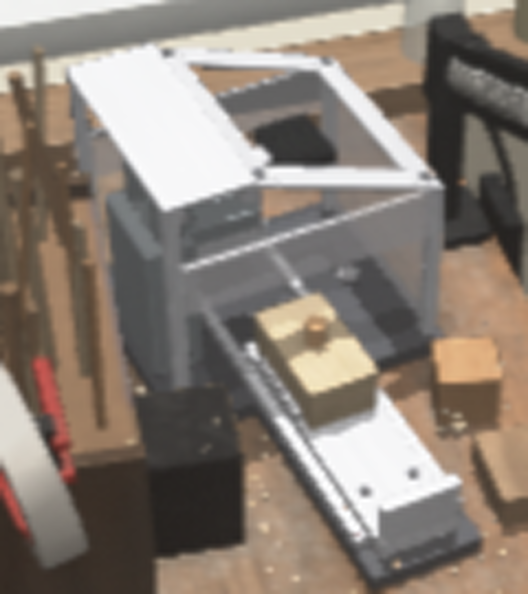

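```bash
cat > geo.py <<'E'
import numpy as np
from scipy.spatial.transform import Rotation as R
from rig import ctrl, cams
def rot(q): return R.from_quat([q[1],q[2],q[3],q[0]])
def proj(P,c):
    p=rot(c["attitude"]).inv().apply(np.atleast_2d(P)-c["position"])
    return np.c_[c["fx"]*p[:,0]/p[:,2]+c["cx"],c["fy"]*p[:,1]/p[:,2]+c["cy"]]
def back(uv,z,c):
    d=rot(c["attitude"]).apply([(uv[0]-c["cx"])/c["fx"],(uv[1]-c["cy"])/c["fy"],1]);p=c["position"]
    return p+d*(z-p[2])/d[2]
def w(P,x,y,a): return R.from_euler("z",a).apply(np.atleast_2d(P))+[x,y,0]
E
python3 - <<'E'
from geo import *
from scipy.optimize import least_squares
T,S=cams.calibration("top"),cams.calibration("side")
top=[((74,66,155.5),(362,83)),((74,-66,155.5),(650,27)),((-82,66,114),(430,422)),((-82,-66,114),(713,358)),((32,210,12),(67,283)),((-32,210,12),(92,397)),((-88,70,12),(400,440)),((-10,20,120),(498,250)),((-44,20,120),(515,315)),((-44,-20,120),(600,298)),("d",(0,0,66),(340,268))]
side=[((74,66,155.5),(170,212)),((74,-66,155.5),(70,72)),((-82,66,114),(440,187)),((-82,-66,114),(328,62)),((32,210,12),(372,575)),((-32,210,12),(482,545)),("d",(-22,120,48),(462,480)),("d",(22,120,48),(385,512)),("d",(0,0,66),(316,322))]
def res(p,full=False):
    out=[]
    for L,c,o,s in((top,T,(255,175),(4.4,4.2)),(side,S,(215,85),(4.4,4.4))):
        for e in L:
            q=np.array(e[-2],float)
            if e[0]=="d":q=q+[0,p[3],0]
            uv=np.array(o)+np.array(e[-1])/s-.4
            out.append(proj(w(q,*p[:3]),c)[0]-uv)
    return np.array(out) if full else np.ravel(out)
r=least_squares(res,[450,-250,-.1,60],loss="soft_l1")
print(r.x);print(res(r.x,True).round(1))
x,y,a,d=r.x
print("push",w([0,d+120,36],x,y,a),"pad",w([-27,0,120],x,y,a))
for n,uv,z in(("cube",(310,436),34),("blank0",(168,448),22),("black",(210,118),40)):print(n,back((255+uv[0]/4.4,175+uv[1]/4.2),z,T), R.from_euler("z",-a).apply(back((255+uv[0]/4.4,175+uv[1]/4.2),z,T)-[x,y,0]))
E
```

```text
[ 4.81361579e+02 -2.73537609e+02  1.94260158e-01  8.26857462e+01]
[[-0.3  0.4]
 [-0.5 -0.6]
 [ 0.7 -0.1]
 [ 0.8  0.4]
 [-0.9 -0.4]
 [-0.1  1.4]
 [-0.7  2.3]
 [-0.8 -0.1]
 [-0.3  1.1]
 [-0.1  0.8]
 [ 0.2  1.3]
 [-2.7 -0.7]
 [-2.8 -1.3]
 [-0.2 -0.2]
 [-0.8 -1.5]
 [-0.5  0.6]
 [-0.  -2.4]
 [-0.1  0.6]
 [-0.5  0.2]
 [-0.8  0.2]]
push [[442.23498815 -74.66422819  36.        ]] pad [[ 454.86942817 -278.74970693  120.        ]]
cube [ 387.27887757 -178.31608556   34.        ] [-73.93145087 111.59226564  34.        ]
blank0 [ 383.92286416 -110.69369019   22.        ] [-64.17046829 178.59058205  22.        ]
black [ 549.89386694 -136.02715223   40.        ] [ 93.78835742 121.6944711   40.        ]
```

The rows are not in the units I measure in: shifts go in shares of 300 mm and turns go in shares of 45 degrees. I convert before sending: -180 mm / 300 = -0.6, -135 mm / 300 = -0.45, -0.468 rad / 0.7854 = -0.5959.

```bash
python3 steer.py '[[[-0.0067, -0.15, -0.04], [0, 0, -0.1528]], [[-0.0133, -0.3, -0.08], [0, 0, -0.3056]], [[-0.02, -0.45, -0.12], [0, 0, -0.4584]], [[-0.0233, -0.6, -0.1533], [0, 0, -0.5959]], [[-0.0233, -0.6, -0.1533], [0, 0, -0.5959]]]' 0 20
cat >> geo.py <<'E'
def todo(P,Rt=None):
    "tool-axes shift (and turn) from the present pose to world TCP P, orientation Rt"
    s=ctrl.sense();r=rot(s["ee_rot"])
    print("shift",r.inv().apply(np.array(P)-s["eef_pos"]).round(1),"turn",(r.inv()*Rt).as_rotvec().round(3) if Rt is not None else "")
E
python3 - <<'E'
from rig import ctrl, cams
s=ctrl.sense();print(s["joints"],s["eef_pos"],s["ee_rot"],s["force"])
E
```

```text
time_s: 0.6
eef_pos: [98.5, 327.1, 452.2]
ee_rot: [0.001, -0.098, 0.995, 0.001]
force: [-0.3, 0.6, -0.3]
grip_width: 0.144
grip_force: 0.0
[ 9.31013709e-01 -1.49583577e-01  1.87885216e+00 -2.87786359e-04
  1.40882947e+00 -8.36285841e-01] [ 98.50871868 327.12907776 452.15869917] [ 0.00128073 -0.09811631  0.99517341  0.00119706] [-0.25029579  0.57478529 -0.26518065]
```

Run:
```python
from geo import *
import cv2
a=[cv2.cvtColor(cams.capture(n),cv2.COLOR_RGB2BGR) for n in("top","side")]
cv2.imwrite("pics/p1.png",cv2.resize(np.hstack([a[0],a[1]]),(800,300)))
```

```text
(no output)
```

View pics/p1.png

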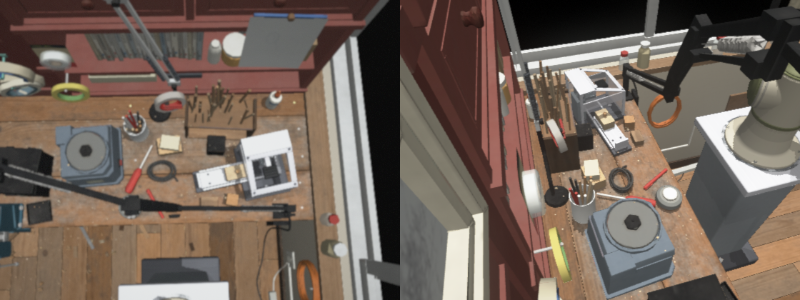

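To row units: -250 mm / 300 = -0.8333, -147 mm / 300 = -0.49.

```bash
python3 steer.py '[[[-0.02, -0.1233, 0.01], [0, 0, 0]], [[-0.04, -0.2467, 0.02], [0, 0, 0]], [[-0.0567, -0.3667, 0.03], [0, 0, 0]], [[-0.0767, -0.49, 0.04], [0, 0, 0]], [[-0.1133, -0.6067, 0.04], [0, 0, 0]], [[-0.15, -0.7233, 0.04], [0, 0, 0]], [[-0.1833, -0.8333, 0.04], [0, 0, 0]], [[-0.1833, -0.8333, 0.04], [0, 0, 0]]]'
python3 - <<'E'
from geo import *
import cv2
print(ctrl.sense()["joints"])
a=[cv2.cvtColor(cams.capture(n),cv2.COLOR_RGB2BGR) for n in("top","side")]
cv2.imwrite("pics/p2.png",cv2.resize(np.hstack([a[0],a[1]]),(800,300)))
E
```

```text
time_s: 1.5
eef_pos: [204.8, 92.4, 438.6]
ee_rot: [-0.001, -0.091, 0.996, -0.0]
force: [-0.3, -0.4, -0.6]
grip_width: 0.002
grip_force: 0.0
[-1.19821281e-01 -4.74796395e-01  2.12693496e+00 -6.66327447e-04
  1.49067472e+00 -1.87326531e+00]
```

View pics/p2.png

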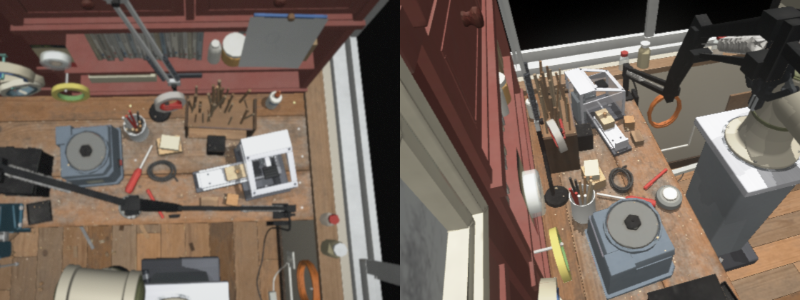

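Run:
```python
from geo import *
T=cams.calibration("top")
j1=-.12;h=np.array([np.cos(j1),np.sin(j1),0]);l=np.array([-h[1],h[0],0])
for off in(0,116,230):
  for n,r,z in(("shoulder",0,190),("elbow",-197,573),("wrist",193,540),("mid",100,550)):
    print(off,n,(proj(h*r+l*off+[0,0,z],T)[0]/1.4).round())
print("tcp",proj(ctrl.sense()["eef_pos"],T)/1.4, "clamp",proj([350,-325,150],T)/1.4,proj([355,-30,240],T)/1.4,proj([355,60,460],T)/1.4)
```

```text
0 shoulder [171. 363.]
0 elbow [139. 630.]
0 wrist [172. 306.]
0 mid [165. 373.]
116 shoulder [122. 358.]
116 elbow [ 50. 622.]
116 wrist [ 99. 299.]
116 mid [ 88. 366.]
230 shoulder [ 73. 354.]
230 elbow [-39. 614.]
230 wrist [ 26. 293.]
230 mid [ 12. 359.]
tcp [[109.85307173 290.32096054]] clamp [[292.77472387 208.86062791]] [[180.25783606 208.71287582]] [[127.94132928 205.08271114]]
```

```bash
cat >> geo.py <<'E'
X,Y,A=481.4,-273.5,.194
def pose(tip,t):
    "TCP position and attitude for fingertips at tip (press frame), the tool's back leaning t toward press -y"
    M=np.array([[-1,0,0],[0,np.cos(t),np.sin(t)],[0,np.sin(t),-np.cos(t)]]).T
    return w(np.array(tip)-173*M[:,2],X,Y,A)[0],R.from_euler("z",A)*R.from_matrix(M)
def steps(*P):
    "cumulative tool-axes moves from now through (tip,tilt) poses"
    s=ctrl.sense();r=rot(s["ee_rot"])
    for tip,t in P:
        p,q=pose(tip,t);print(tip,t,"TCP",p.round(),"->",r.inv().apply(p-s["eef_pos"]).round(1),(r.inv()*q).as_rotvec().round(3))
def tip():
    s=ctrl.sense();p=s["eef_pos"]+rot(s["ee_rot"]).apply([0,0,173])
    return R.from_euler("z",-A).apply(p-[X,Y,0]).round(1),s["force"].round(1),s["time_s"]
E
python3 - <<'E'
from geo import *
t=ctrl.sense();r=rot(t["ee_rot"])
for P in((235,-120,455),(320,-200,455),(425,-240,455)): todo(P)
E
```

```text
shift [   9.4 -217.3  -16.7] turn 
shift [ -58.9 -311.9  -16.8] turn 
shift [-154.4 -371.1  -17. ] turn
```

To row units: -280 mm / 300 = -0.9333, -247 mm / 300 = -0.8233.

```bash
python3 steer.py '[[[0.0067, -0.12, -0.0133], [0, 0, 0]], [[0.0133, -0.24, -0.0333], [0, 0, 0]], [[0.02, -0.36, -0.0567], [0, 0, 0]], [[0.0267, -0.48, -0.0567], [0, 0, 0]], [[0.03, -0.6, -0.0567], [0, 0, 0]], [[0.03, -0.7233, -0.0567], [0, 0, 0]], [[-0.04, -0.8233, -0.0567], [0, 0, 0]], [[-0.1167, -0.9333, -0.0567], [0, 0, 0]]]'
python3 - <<'E'
from geo import *
print(ctrl.sense()["joints"].round(2),tip())
steps(((0,120,270),0),((0,235,120),.4),((0,235,26),.4))
E
```

```text
time_s: 2.4
eef_pos: [292.7, -172.2, 455.3]
ee_rot: [-0.0, -0.098, 0.995, 0.0]
force: [-0.3, -0.1, 0.5]
grip_width: -0.0
grip_force: 0.0
[-0.88 -0.16  1.88  0.    1.42 -2.65] (array([-165.6,  135.8,  282.3]), array([-0.3, -0.1,  0.5]), 2.4)
(0, 120, 270) 0 TCP [ 458. -156.  443.] -> [-165.6  -16.1   12.3] [ 0.001 -0.     0.002]
(0, 235, 120) 0.4 TCP [ 449. -109.  279.] -> [-165.7   31.4  176. ] [-0.399 -0.     0.002]
(0, 235, 26) 0.4 TCP [ 449. -109.  185.] -> [-165.7   31.4  270. ] [-0.399 -0.     0.002]
```

To row units: -166 mm / 300 = -0.5533, -165 mm / 300 = -0.55, -0.4 rad / 0.7854 = -0.5093.

```bash
python3 steer.py '[[[-0.1367, -0.05, 0], [0, 0, 0]], [[-0.2767, -0.1, 0], [-0.1273, 0, 0]], [[-0.4167, -0.1333, 0], [-0.2546, 0, 0]], [[-0.55, -0.1333, 0], [-0.382, 0, 0]], [[-0.5533, -0.1, 0.1333], [-0.5093, 0, 0]], [[-0.5533, 0, 0.2667], [-0.5093, 0, 0]], [[-0.5533, 0.1033, 0.3833], [-0.5093, 0, 0]], [[-0.5533, 0.1033, 0.3833], [-0.5093, 0, 0]]]'
python3 - <<'E'
from geo import *
import cv2
print(ctrl.sense()["joints"].round(2),tip())
steps(((0,235,120),.4),((0,235,26),.4))
a=[cv2.cvtColor(cams.capture(n),cv2.COLOR_RGB2BGR) for n in("top","side")]
cv2.imwrite("pics/p3.png",np.hstack([a[0][100:,100:500],a[1][20:340,160:560]]))
E
```

```text
time_s: 3.2
eef_pos: [447.3, -104.3, 336.2]
ee_rot: [-0.024, -0.098, 0.974, 0.201]
force: [0.2, -0.5, 0.2]
grip_width: 0.001
grip_force: 0.0
[-0.54  0.28  1.75  0.3   1.41 -2.4 ] (array([ -2.7, 241.1, 177.4]), array([ 0.2, -0.5,  0.2]), 3.2)
(0, 235, 120) 0.4 TCP [ 449. -109.  279.] -> [ -1.3 -27.1  50.3] [ 0.007 -0.011  0.003]
(0, 235, 26) 0.4 TCP [ 449. -109.  185.] -> [ -2.1 -64.3 136.6] [ 0.007 -0.011  0.003]
```

View pics/p3.png

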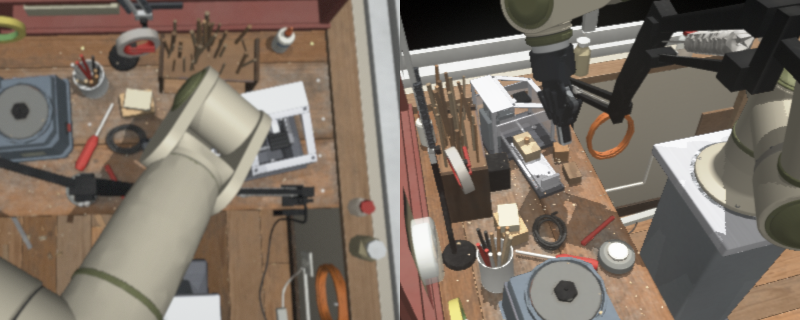

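Run:
```python
from geo import *
steps(((0,247,150),.6),((0,247,90),.6),((0,247,34),.6))
```

```text
(0, 247, 150) 0.6 TCP [ 453. -127.  293.] -> [ -0.2 -36.7  36.2] [-0.199 -0.003  0.003]
(0, 247, 90) 0.6 TCP [ 453. -127.  233.] -> [ -0.3 -60.1  91.4] [-0.199 -0.003  0.003]
(0, 247, 34) 0.6 TCP [ 453. -127.  177.] -> [ -0.4 -82.  143. ] [-0.199 -0.003  0.003]
```

To row units: 91 mm / 300 = 0.3033, 74 mm / 300 = 0.2467, -0.2 rad / 0.7854 = -0.2546.

```bash
python3 steer.py '[[[0, -0.04, 0.0333], [-0.1273, 0, 0]], [[0, -0.0833, 0.0667], [-0.2546, 0, 0]], [[0, -0.1233, 0.12], [-0.2546, 0, 0]], [[0, -0.15, 0.1833], [-0.2546, 0, 0]], [[0, -0.1767, 0.2467], [-0.2546, 0, 0]], [[0, -0.2, 0.3033], [-0.2546, 0, 0]], [[0, -0.2, 0.3033], [-0.2546, 0, 0]], [[0, -0.2, 0.3033], [-0.2546, 0, 0]]]'
python3 - <<'E'
from geo import *
import cv2
print(ctrl.sense()["joints"].round(2),tip())
steps(((0,247,34),.6))
a=[cv2.cvtColor(cams.capture(n),cv2.COLOR_RGB2BGR) for n in("top","side")]
cv2.imwrite("pics/p4.png",np.hstack([a[0][100:,100:500],a[1][20:340,160:560]]))
E
```

```text
time_s: 4.1
eef_pos: [452.2, -129.5, 234.5]
ee_rot: [-0.028, -0.093, 0.951, 0.294]
force: [-0.3, 1.3, 0.9]
grip_width: 0.001
grip_force: 0.0
[-0.6   0.48  1.8   0.42  1.34 -2.56] (array([ -0.8, 244.5,  91.6]), array([-0.3,  1.3,  0.9]), 4.1)
(0, 247, 34) 0.6 TCP [ 453. -127.  177.] -> [ -0.8 -30.6  49. ] [-0.001  0.     0.001]
```

View pics/p4.png

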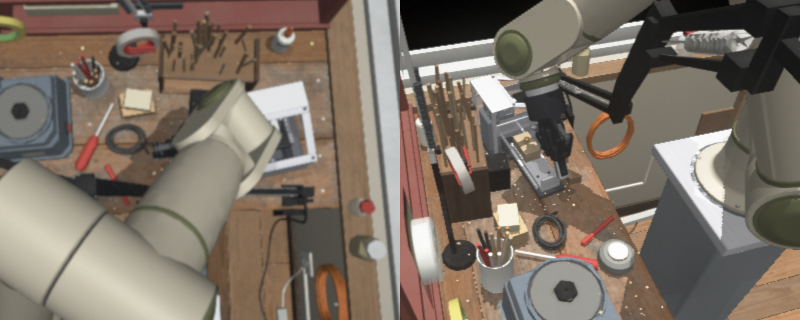

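Run:
```python
from geo import *
T,S=cams.calibration("top"),cams.calibration("side")
for P in((355,-30,240),(355,60,460),(350,-325,150)):print(P,proj(P,T)[0].round(),proj(P,S)[0].round())
for z in(520,570,640):
  for uv in((118,265),(160,262),(205,270)): print(z,uv,back(uv,z,T).round())
q=ctrl.sense()["joints"];h=np.array([np.cos(q[0]),np.sin(q[0]),0]);l=np.array([-h[1],h[0],0])
for o in(0,60,116,180,230):
  P=h*431*np.sin(q[1])+l*o+[0,0,190+431*np.cos(q[1])];print(o,P.round(),proj(P,T)[0].round(),proj(P,S)[0].round())
for z in(460,500,550,600,700): print(z,back((100,268),z,T).round(),proj(back((100,268),z,T),S).round())
```

```text
(355, -30, 240) [252. 292.] [370. 132.]
(355, 60, 460) [179. 287.] [426.  35.]
(350, -325, 150) [410. 292.] [317.  87.]
520 (118, 265) [380. 125. 520.]
520 (160, 262) [383.  74. 520.]
520 (205, 270) [371.  19. 520.]
570 (118, 265) [376. 111. 570.]
570 (160, 262) [378.  64. 570.]
570 (205, 270) [367.  13. 570.]
640 (118, 265) [369.  92. 640.]
640 (160, 262) [371.  50. 640.]
640 (205, 270) [361.   5. 640.]
0 [ 164. -112.  572.] [324. 459.] [ 514. -123.]
60 [198. -63. 572.] [277. 427.] [ 514. -112.]
116 [230. -17. 572.] [233. 397.] [ 515. -101.]
180 [266.  36. 572.] [184. 364.] [516. -86.]
230 [294.  77. 572.] [146. 339.] [517. -73.]
460 [383. 164. 460.] [[450.  84.]]
500 [379. 152. 500.] [[459.  41.]]
550 [375. 137. 550.] [[471. -18.]]
600 [370. 122. 600.] [[486. -86.]]
700 [361.  92. 700.] [[ 522. -260.]]
```

Run:
```python
import cv2,numpy as np
a=cv2.imread("pics/side0.png")[0:180,300:560];from rig import ctrl, cams
b=cv2.cvtColor(cams.capture("side"),cv2.COLOR_RGB2BGR)[0:250,300:560]
cv2.imwrite("pics/c5.png",np.hstack([cv2.resize(a,(400,277)),cv2.resize(b,(400,385))[:277]]))
```

```text
(no output)
```

View pics/c5.png

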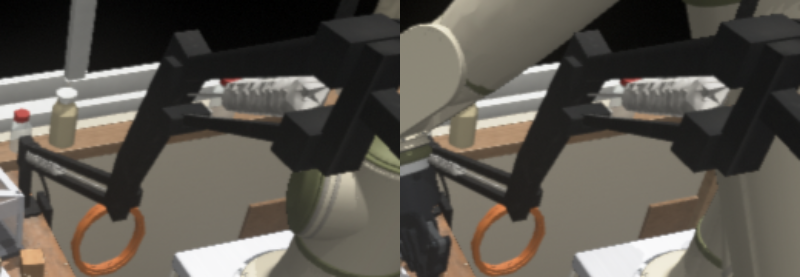

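Run:
```python
from geo import *
import cv2
from scipy.optimize import least_squares
T,S=cams.calibration("top"),cams.calibration("side")
im=cams.capture("top");a=cv2.cvtColor(cv2.imread("pics/top0.png"),cv2.COLOR_BGR2RGB)
d=(np.abs(im.astype(int)-a).sum(2)>60).astype(np.uint8)
d=cv2.morphologyEx(d,cv2.MORPH_OPEN,np.ones((5,5)))
cv2.imwrite("pics/now_top.png",cv2.cvtColor(im,cv2.COLOR_RGB2BGR))
for c in range(0,381,15):
    r=np.flatnonzero(d[:,c]);print(c,(r[0],r[-1],im[min(r[0]+6,419),c]) if len(r) else None)
for r in range(260,420,20):
    c=np.flatnonzero(d[r]);print("row",r,(c[0],c[-1]) if len(c) else None)
s=ctrl.sense();q=s["joints"];zt=rot(s["ee_rot"]).apply([0,0,1])
data=[(q,s["eef_pos"],zt),(np.array([1.07361,.31351,1.49847]),np.array([141.94,505.41,404.09]),np.array([0,0,-1.])),(np.array([.93101,-.14958,1.87885]),np.array([98.5,327.13,452.16]),np.array([0,0,-1.])),(np.array([-.11982,-.4748,2.12693]),np.array([204.8,92.4,438.6]),np.array([0,0,-1.]))]
def f(p):
    d1,L1,L2,d6,o=p;o_=[]
    for q,P,z in data:
        h=np.array([np.cos(q[0]),np.sin(q[0]),0]);l=np.array([-h[1],h[0],0])
        o_.append(h*(L1*np.sin(q[1])+L2*np.sin(q[1]+q[2]))+l*o+[0,0,d1+L1*np.cos(q[1])+L2*np.cos(q[1]+q[2])]+d6*z-P)
    return np.ravel(o_)
r=least_squares(f,[190,431,392,100,116]);print(r.x,np.abs(r.fun).max())
# lamp beam ends
for uv in((140,278),(100,268),(60,258),(20,249)):
    print(uv,[(z,back(uv,z,T).round()[:2].tolist(),proj(back(uv,z,T),S)[0].round().tolist()) for z in(420,460,490,520)])
```

```text
0 None
15 None
30 None
45 None
60 None
75 (np.int64(311), np.int64(359), array([196, 190, 170], dtype=uint8))
90 (np.int64(291), np.int64(419), array([207, 201, 180], dtype=uint8))
105 (np.int64(276), np.int64(380), array([187, 182, 163], dtype=uint8))
120 (np.int64(263), np.int64(419), array([155, 149, 135], dtype=uint8))
135 (np.int64(268), np.int64(416), array([144, 140, 125], dtype=uint8))
150 (np.int64(273), np.int64(409), array([128, 125, 112], dtype=uint8))
165 (np.int64(280), np.int64(419), array([118, 114, 103], dtype=uint8))
180 (np.int64(290), np.int64(419), array([118, 115, 103], dtype=uint8))
195 (np.int64(297), np.int64(419), array([101,  98,  88], dtype=uint8))
210 (np.int64(296), np.int64(416), array([100,  85,  72], dtype=uint8))
225 (np.int64(268), np.int64(419), array([97, 78, 64], dtype=uint8))
240 (np.int64(249), np.int64(414), array([100,  81,  66], dtype=uint8))
255 (np.int64(227), np.int64(419), array([89, 73, 60], dtype=uint8))
270 (np.int64(211), np.int64(419), array([96, 80, 67], dtype=uint8))
285 (np.int64(207), np.int64(419), array([94, 81, 69], dtype=uin
[... 779 characters left out ...]
.87316411 114.69842876] 6.325889639236323
(140, 278) [(420, [371.0, 121.0], [430.0, 92.0]), (460, [368.0, 112.0], [437.0, 57.0]), (490, [366.0, 105.0], [444.0, 28.0]), (520, [364.0, 98.0], [450.0, -3.0])]
(100, 268) [(420, [387.0, 177.0], [442.0, 122.0]), (460, [383.0, 164.0], [450.0, 84.0]), (490, [380.0, 155.0], [457.0, 52.0]), (520, [377.0, 146.0], [464.0, 19.0])]
(60, 258) [(420, [402.0, 233.0], [456.0, 157.0]), (460, [398.0, 217.0], [465.0, 115.0]), (490, [394.0, 206.0], [472.0, 81.0]), (520, [391.0, 195.0], [480.0, 44.0])]
(20, 249) [(420, [416.0, 289.0], [475.0, 199.0]), (460, [411.0, 271.0], [484.0, 153.0]), (490, [407.0, 257.0], [492.0, 115.0]), (520, [403.0, 244.0], [500.0, 74.0])]
```

```bash
cat > clear.py <<'E'
from geo import *
from scipy.spatial.distance import cdist
D1,L1,L2,D6,OFF=193,425,390,98,115
seg=lambda a,b:np.linspace(a,b,60)
lamp=[(seg([355,-30,240],[355,60,460]),27,"bar"),(seg([355,60,460],[389,190,533]),18,"beam"),(seg([350,-325,150],[355,-30,240]),12,"thin")]
def arm(W):
    rho=np.hypot(W[0],W[1]);j=np.arctan2(W[1],W[0])-np.arcsin(OFF/rho);r=np.sqrt(rho**2-OFF**2);z=W[2]-D1
    h=np.array([np.cos(j),np.sin(j),0]);l=np.array([-h[1],h[0],0])
    D=np.hypot(r,z);q2=np.arctan2(r,z)-np.arccos((L1**2+D*D-L2**2)/(2*L1*D))
    e=lambda o:h*L1*np.sin(q2)+l*o+[0,0,D1+L1*np.cos(q2)]
    return j,q2,[(seg(e(60),e(302)),56,"elbow"),(seg(e(OFF),W),58,"forearm")]
def pose2(tip,t,lean):
    z=np.array([np.sin(lean)*1.,np.sin(t),0]);z[2]=-np.sqrt(1-z@z)   # lean>0: back leans toward the robot
    return w(tip,X,Y,A)[0],R.from_euler("z",A).apply(z)
def check(tip,t,lean=0):
    P,z=pose2(np.array(tip,float),t,lean);F=P-173*z;W=F-D6*z
    j,q2,a=arm(W);a=a+[(seg(W-0*z,F),62,"wrist"),(seg(F,P-72*z),45,"grip")]
    c={f"{n}-{m}":round(float(cdist(s,L).min()-r-R_)) for s,r,n in a for L,R_,m in lamp}
    return round(j,2),round(q2,2),W.round(),{k:v for k,v in c.items() if v<60}
E
python3 - <<'E'
from clear import *
print(check((-.8,244.5,91.6),.6))
for t,le in((.4,0),(.6,0),(.6,-.3),(.6,.2),(.8,0),(.8,-.3),(.8,.2),(.9,0)):print(t,le,check((0,240,34),t,le))
for t in(.2,.3,.4,.5):print(t,check((0,215,34),t), check((0,190,34),t))
E
```

```text
(np.float64(-0.61), np.float64(0.47), array([ 463., -184.,  315.]), {'elbow-bar': 47, 'elbow-beam': 5, 'forearm-bar': 56, 'wrist-bar': 50, 'wrist-thin': 28, 'grip-bar': 53, 'grip-thin': 38})
0.4 0 (np.float64(-0.54), np.float64(0.48), array([ 455., -142.,  284.]), {'elbow-bar': 50, 'elbow-beam': 3, 'forearm-bar': 26, 'forearm-beam': 46, 'forearm-thin': 55, 'wrist-bar': 39, 'wrist-thin': 22, 'grip-bar': 56, 'grip-thin': 40})
0.6 0 (np.float64(-0.62), np.float64(0.57), array([ 465., -188.,  258.]), {'elbow-bar': 11, 'elbow-beam': -20, 'forearm-bar': 53, 'forearm-thin': 55, 'wrist-thin': 30, 'grip-thin': 48})
0.6 -0.3 (np.float64(-0.51), np.float64(0.71), array([ 543., -173.,  243.]), {'elbow-bar': -29, 'elbow-beam': -53, 'forearm-bar': 29, 'forearm-beam': 41})
0.6 0.2 (np.float64(-0.7), np.float64(0.51), array([ 412., -199.,  251.]), {'elbow-bar': 23, 'elbow-beam': 1, 'forearm-thin': 14, 'wrist-bar': 56, 'wrist-thin': -10, 'grip-thin': 18})
0.8 0 (np.float64(-0.67), np.float64(0.67), array([ 473., -229.,  223.]), {'elbow-bar': -14, 'elbow-beam': -15, 'forearm-thin': 50, 'wrist-thin': 3
[... 1228 characters left out ...]
, 'wrist-thin': 28, 'grip-thin': 45})
0.4 (np.float64(-0.58), np.float64(0.5), array([ 460., -166.,  284.]), {'elbow-bar': 37, 'elbow-beam': -6, 'forearm-bar': 42, 'forearm-beam': 58, 'wrist-bar': 58, 'wrist-thin': 27, 'grip-thin': 44}) (np.float64(-0.62), np.float64(0.53), array([ 465., -191.,  284.]), {'elbow-bar': 25, 'elbow-beam': -10, 'forearm-bar': 56, 'wrist-thin': 31, 'grip-thin': 48})
0.5 (np.float64(-0.62), np.float64(0.55), array([ 465., -190.,  272.]), {'elbow-bar': 18, 'elbow-beam': -15, 'forearm-bar': 55, 'wrist-thin': 30, 'grip-thin': 48}) (np.float64(-0.65), np.float64(0.57), array([ 470., -215.,  272.]), {'elbow-bar': 8, 'elbow-beam': -15, 'wrist-thin': 35, 'grip-thin': 52})
```

Run:
```python
from clear import *
for face in(203,188,173,158,143,128,120):
    best=[]
    for t in np.arange(-.5,.45,.05):
        for le in np.arange(-.4,.31,.1):
            z=36;ty=face+14.5/np.cos(t)+((48-z)*np.tan(t) if t>0 else 0)
            c=check((0,ty,z),t,le);best.append((min(c[3].values(),default=60),round(t,2),round(le,2),c[3]))
    best.sort(key=lambda b:-b[0]);print(face,best[:3])
    print("   t0",check((0,face+15,36),0)[3], check((0,face+15,36),.2)[3])
print("lever",check((-27,0,110),0)[3],check((-27,0,96),0))
```

```text
203 [(15, np.float64(0.25), np.float64(-0.0), {'elbow-beam': 21, 'forearm-bar': 15, 'forearm-beam': 36, 'forearm-thin': 58, 'wrist-bar': 31, 'wrist-thin': 20, 'grip-bar': 48, 'grip-thin': 37}), (13, np.float64(0.3), np.float64(-0.0), {'elbow-beam': 13, 'forearm-bar': 23, 'forearm-beam': 42, 'forearm-thin': 59, 'wrist-bar': 37, 'wrist-thin': 22, 'grip-bar': 55, 'grip-thin': 39}), (8, np.float64(0.25), np.float64(-0.1), {'elbow-bar': 58, 'elbow-beam': 8, 'forearm-bar': 9, 'forearm-beam': 26, 'wrist-bar': 43, 'wrist-thin': 37, 'grip-thin': 54})]
   t0 {'forearm-bar': -29, 'forearm-beam': 3, 'forearm-thin': 41, 'wrist-bar': 0, 'wrist-thin': 11, 'grip-bar': 23, 'grip-thin': 31} {'elbow-beam': 28, 'forearm-bar': 9, 'forearm-beam': 31, 'forearm-thin': 56, 'wrist-bar': 26, 'wrist-thin': 19, 'grip-bar': 44, 'grip-thin': 36}
188 [(17, np.float64(0.2), np.float64(-0.0), {'elbow-beam': 22, 'forearm-bar': 17, 'forearm-beam': 37, 'wrist-bar': 35, 'wrist-thin': 21, 'grip-bar': 53, 'grip-thin': 38}), (14, np.float64(0.25), np.float64(-0.0), {'elbow-beam': 14, 'forearm-bar': 25, 'forearm-beam': 44, '
[... 3427 characters left out ...]
ar': 20, 'forearm-beam': 39, 'wrist-bar': 52, 'wrist-thin': 27, 'grip-thin': 44}), (17, np.float64(-0.0), np.float64(-0.0), {'elbow-beam': 17, 'forearm-bar': 29, 'forearm-beam': 46, 'wrist-thin': 28, 'grip-thin': 45}), (15, np.float64(0.1), np.float64(0.1), {'elbow-bar': 59, 'elbow-beam': 16, 'forearm-bar': 52, 'wrist-thin': 15, 'grip-thin': 32})]
   t0 {'elbow-beam': 17, 'forearm-bar': 29, 'forearm-beam': 46, 'wrist-thin': 28, 'grip-thin': 45} {'elbow-bar': 33, 'elbow-beam': -4, 'wrist-thin': 36, 'grip-thin': 52}
lever {'elbow-bar': 37, 'elbow-beam': 18, 'grip-thin': 48} (np.float64(-0.77), np.float64(0.46), array([ 455., -279.,  367.]), {'elbow-bar': 33, 'elbow-beam': 16, 'grip-thin': 47})
```

Run:
```python
from clear import *
for p,t in(((0,238,92),.45),((0,232,92),.3),((0,232,36),.3),((0,232,36),.27)):print(check(p,t)[3])
steps(((0,238,92),.45),((0,232,92),.3),((0,232,36),.3))
```

```text
{'elbow-beam': 26, 'forearm-bar': 42, 'forearm-beam': 55, 'wrist-bar': 38, 'wrist-thin': 27, 'grip-bar': 44, 'grip-thin': 36}
{'elbow-beam': 52, 'forearm-bar': 25, 'forearm-beam': 39, 'wrist-bar': 25, 'wrist-thin': 25, 'grip-bar': 35, 'grip-thin': 33}
{'elbow-beam': 17, 'forearm-bar': 16, 'forearm-beam': 37, 'forearm-thin': 56, 'wrist-bar': 30, 'wrist-thin': 20, 'grip-bar': 47, 'grip-thin': 37}
{'elbow-beam': 23, 'forearm-bar': 11, 'forearm-beam': 33, 'forearm-thin': 55, 'wrist-bar': 25, 'wrist-thin': 18, 'grip-bar': 43, 'grip-thin': 36}
(0, 238, 92) 0.45 TCP [ 450. -114.  248.] -> [-1.4 20.5 -2.1] [0.149 0.001 0.001]
(0, 232, 92) 0.3 TCP [447. -96. 257.] -> [-1.4 40.8  0.2] [0.299 0.001 0.001]
(0, 232, 36) 0.3 TCP [447. -96. 201.] -> [-1.4  9.2 46.5] [0.299 0.001 0.001]
```

The rows are not in the units I measure in: shifts go in shares of 300 mm and turns go in shares of 45 degrees. I convert before sending: 46 mm / 300 = 0.1533, 40 mm / 300 = 0.1333, 0.3 rad / 0.7854 = 0.382.

```bash
python3 steer.py '[[[-0.0033, 0.0667, -0.0067], [0.191, 0, 0]], [[-0.0033, 0.1333, 0], [0.382, 0, 0]], [[-0.0033, 0.1333, 0], [0.382, 0, 0]], [[-0.0033, 0.11, 0.0367], [0.382, 0, 0]], [[-0.0033, 0.0833, 0.0767], [0.382, 0, 0]], [[-0.0033, 0.0567, 0.1167], [0.382, 0, 0]], [[-0.0033, 0.03, 0.1533], [0.382, 0, 0]], [[-0.0033, 0.03, 0.1533], [0.382, 0, 0]]]'; python3 steer.py '[[[0, 0, 0], [0, 0, 0]], [[0, 0, 0], [0, 0, 0]]]'
python3 - <<'E'
from clear import *
print(tip())
for y,t in((222,.27),(213,.24),(200,.2),(180,.13),(160,.06),(138,0),(132,0)):print(check((0,y,36),t)[3])
steps(*[((0,y,36),t) for y,t in((222,.27),(213,.24),(200,.2),(180,.13),(160,.06),(142,0))])
E
```

```text
time_s: 5.1
eef_pos: [445.7, -96.9, 199.3]
ee_rot: [-0.016, -0.095, 0.984, 0.151]
force: [-0.0, -0.5, -0.1]
grip_width: 0.004
grip_force: 0.0
time_s: 5.3
eef_pos: [446.1, -96.8, 201.2]
ee_rot: [-0.014, -0.096, 0.984, 0.149]
force: [0.3, -0.5, -0.7]
grip_width: -0.0
grip_force: 0.0
(array([ -0.4, 231.4,  36. ]), array([ 0.3, -0.5, -0.7]), 5.3)
{'elbow-beam': 18, 'forearm-bar': 18, 'forearm-beam': 38, 'forearm-thin': 58, 'wrist-bar': 33, 'wrist-thin': 20, 'grip-bar': 50, 'grip-thin': 38}
{'elbow-beam': 19, 'forearm-bar': 19, 'forearm-beam': 39, 'wrist-bar': 35, 'wrist-thin': 21, 'grip-bar': 53, 'grip-thin': 38}
{'elbow-beam': 19, 'forearm-bar': 21, 'forearm-beam': 40, 'wrist-bar': 39, 'wrist-thin': 22, 'grip-bar': 57, 'grip-thin': 39}
{'elbow-beam': 20, 'forearm-bar': 22, 'forearm-beam': 41, 'wrist-bar': 45, 'wrist-thin': 24, 'grip-thin': 41}
{'elbow-beam': 21, 'forearm-bar': 23, 'forearm-beam': 41, 'wrist-bar': 50, 'wrist-thin': 25, 'grip-thin': 42}
{'elbow-beam': 18, 'forearm-bar': 27, 'forearm-beam': 44, 'wrist-bar': 58, 'wrist-thin': 28, 'grip-thin': 45}
{'elbow-beam': 16, 'forearm-bar': 31, 'forearm-beam': 47, 'wrist-thin': 29, 'grip-thin': 46}
(0, 222, 36) 0.27 TCP [ 447. -101.  203.] -> [-0.5 -3.7 -2.7] [0.03  0.001 0.   ]
(0, 213, 36) 0.24 TCP [ 448. -105.  204.] -> [-0.5 -7.1 -5.2] [0.06  0.001 0.   ]
(0, 200, 36) 0.2 TCP [ 449. -111.  206.] -> [ -0.6 -12.7  -8.5] [0.1   0.001 0.   ]
(0, 180, 36) 0.13 TCP [ 451. -119.  208.] -> [ -0.6 -19.8 -12.7] [0.17  0.001 0.   ]
(0, 160, 36) 0.06 TCP [ 453. -127.  209.] -> [ -0.6 -27.  -16.2] [0.24  0.001 0.   ]
(0, 142, 36) 0 TCP [ 454. -134.  209.] -> [ -0.6 -34.2 -18.7] [0.3   0.001 0.   ]
```

To row units: -20 mm / 300 = -0.0667, -17 mm / 300 = -0.0567, 0.17 rad / 0.7854 = 0.2165.

```bash
python3 steer.py '[[[-0.0033, -0.0133, -0.01], [0.0382, 0, 0]], [[-0.0033, -0.0233, -0.0167], [0.0764, 0, 0]], [[-0.0033, -0.0333, -0.0233], [0.1019, 0, 0]], [[-0.0033, -0.0433, -0.0283], [0.1273, 0, 0]], [[-0.0033, -0.05, -0.0333], [0.1528, 0, 0]], [[-0.0033, -0.0567, -0.0367], [0.1846, 0, 0]], [[-0.0033, -0.0667, -0.0433], [0.2165, 0, 0]], [[-0.0033, -0.0667, -0.0433], [0.2165, 0, 0]]]'
python3 - <<'E'
from clear import *
print(tip())
steps(*[((0,y,36),t) for y,t in((180,.13),(160,.06),(148,.02),(142,0),(138,0))])
E
```

```text
time_s: 6.1
eef_pos: [451.5, -119.1, 207.4]
ee_rot: [-0.006, -0.097, 0.993, 0.064]
force: [-0.1, -0.6, -0.1]
grip_width: -0.004
grip_force: 0.0
(array([  0.5, 179.3,  35.8]), array([-0.1, -0.6, -0.1]), 6.1)
(0, 180, 36) 0.13 TCP [ 451. -119.  208.] -> [ 0.4  0.3 -0.1] [-0.002  0.     0.   ]
(0, 160, 36) 0.06 TCP [ 453. -127.  209.] -> [ 0.4 -7.4 -2.3] [0.068 0.001 0.   ]
(0, 148, 36) 0.02 TCP [ 454. -132.  209.] -> [  0.4 -12.4  -3.2] [0.108 0.001 0.   ]
(0, 142, 36) 0 TCP [ 454. -134.  209.] -> [  0.4 -14.9  -3.6] [0.128 0.001 0.   ]
(0, 138, 36) 0 TCP [ 455. -138.  209.] -> [  0.4 -18.9  -4.1] [0.128 0.001 0.   ]
```

To row units: -15 mm / 300 = -0.05, -12 mm / 300 = -0.04, 0.128 rad / 0.7854 = 0.163.

```bash
python3 steer.py '[[[0, -0.01, -0.0033], [0.0318, 0, 0]], [[0, -0.0167, -0.0067], [0.0573, 0, 0]], [[0, -0.0233, -0.0077], [0.0866, 0, 0]], [[0, -0.03, -0.01], [0.1082, 0, 0]], [[0, -0.04, -0.01], [0.1375, 0, 0]], [[0, -0.05, -0.0117], [0.163, 0, 0]], [[0, -0.05, -0.0117], [0.163, 0, 0]]]'; python3 steer.py '[[[0, -0.0067, 0], [0, 0, 0]], [[0, -0.0133, 0], [0, 0, 0]], [[0, -0.02, 0], [0, 0, 0]], [[0, -0.02, 0], [0, 0, 0]]]'
python3 - <<'E'
from clear import *
print(tip())
E
```

```text
time_s: 6.8
eef_pos: [454.4, -134.2, 208.8]
ee_rot: [0.0, -0.097, 0.995, 0.0]
force: [0.4, -0.2, 0.4]
grip_width: 0.002
grip_force: 0.0
time_s: 7.2
eef_pos: [455.5, -139.9, 208.7]
ee_rot: [-0.0, -0.097, 0.995, 0.001]
force: [-0.8, 2.0, 1.4]
grip_width: -0.003
grip_force: 0.7
(array([  0.3, 136.4,  35.7]), array([-0.8,  2. ,  1.4]), 7.2)
```

Contact is starting; nudge on in small steps until the end stop shows as a force rise.

To row units: -2 mm / 300 = -0.0067, -1 mm / 300 = -0.0033.

```bash
for i in 1 2 3 4; do python3 steer.py '[[[0, -0.0033, 0], [0, 0, 0]], [[0, -0.0067, 0], [0, 0, 0]], [[0, -0.0067, 0], [0, 0, 0]]]' | grep -E "eef_pos|force"; done
```

```text
eef_pos: [455.8, -141.7, 208.7]
force: [-0.5, 2.1, 1.1]
grip_force: 1.2
eef_pos: [456.2, -143.5, 208.6]
force: [-0.5, 4.3, 3.0]
grip_force: 2.6
eef_pos: [456.4, -144.4, 208.6]
force: [-0.1, 15.6, 8.2]
grip_force: 7.6
eef_pos: [456.6, -145.2, 208.5]
force: [-0.4, 25.7, 12.2]
grip_force: 12.7
```

To row units: -170 mm / 300 = -0.5667, -135 mm / 300 = -0.45.

```bash
python3 steer.py '[[[0, 0.02, 0], [0, 0, 0]], [[0, 0.05, 0], [0, 0, 0]], [[0, 0.05, -0.15], [0, 0, 0]], [[0, 0.05, -0.3], [0, 0, 0]], [[0, 0.05, -0.45], [0, 0, 0]], [[0, 0.05, -0.5667], [0, 0, 0]], [[0, 0.05, -0.5667], [0, 0, 0]]]'
python3 - <<'E'
from clear import *
import cv2
print(tip());steps(((-27,0,200),0),((-27,0,165),0))
a=cv2.cvtColor(cams.capture("side"),cv2.COLOR_RGB2BGR)[85:220,215:335]
cv2.imwrite("pics/c6.png",cv2.resize(a,None,fx=4.4,fy=4.4,interpolation=cv2.INTER_CUBIC))
for p in((0,120,200),(-27,0,200),(-27,0,96)):print(check(p,0)[3])
E
```

```text
time_s: 9.1
eef_pos: [454.4, -133.3, 383.1]
ee_rot: [0.004, -0.097, 0.995, -0.002]
force: [-0.2, -0.5, -0.7]
grip_width: 0.002
grip_force: 0.0
(array([  1.7, 141.9, 210.1]), array([-0.2, -0.5, -0.7]), 9.1)
(-27, 0, 200) 0 TCP [ 455. -279.  373.] -> [  27.6 -142.7   10.6] [-0.005  0.007  0.   ]
(-27, 0, 165) 0 TCP [ 455. -279.  338.] -> [  27.9 -142.5   45.6] [-0.005  0.007  0.   ]
{}
{'elbow-beam': 33}
{'elbow-bar': 33, 'elbow-beam': 16, 'grip-thin': 47}
```

View pics/c6.png

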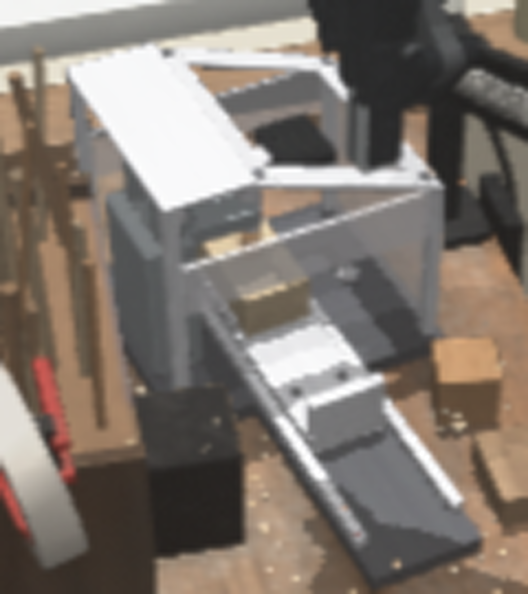

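To row units: -143 mm / 300 = -0.4767, -108 mm / 300 = -0.36.

```bash
python3 steer.py '[[[0.0233, -0.12, 0], [0, 0, 0]], [[0.0467, -0.24, 0.0133], [0, 0, 0]], [[0.07, -0.36, 0.0267], [0, 0, 0]], [[0.0933, -0.4767, 0.0367], [0, 0, 0]], [[0.0933, -0.4767, 0.0367], [0, 0, 0]], [[0.0933, -0.4767, 0.0367], [0, 0, 0]]]'
python3 - <<'E'
from clear import *
S=cams.calibration("side")
print(((proj(w([[22,120,48],[-22,120,48]],X,Y,A),S)-[215,85])*4.4).round())
print(tip());steps(((-27,0,125),0),((-27,0,94),0))
E
```

```text
time_s: 9.75
eef_pos: [454.0, -279.1, 365.8]
ee_rot: [-0.001, -0.096, 0.995, 0.002]
force: [1.3, -0.1, -0.6]
grip_width: -0.001
grip_force: 0.0
[[305. 404.]
 [381. 377.]]
(array([-28.2,   0.5, 192.8]), array([ 1.3, -0.1, -0.6]), 9.75)
(-27, 0, 125) 0 TCP [ 455. -279.  298.] -> [-1.  -0.  67.8] [ 0.004 -0.002 -0.001]
(-27, 0, 94) 0 TCP [ 455. -279.  267.] -> [-1.1 -0.2 98.8] [ 0.004 -0.002 -0.001]
```

To row units: 68 mm / 300 = 0.2267, 60 mm / 300 = 0.2.

```bash
python3 steer.py '[[[-0.0033, 0, 0.0833], [0, 0, 0]], [[-0.0033, 0, 0.15], [0, 0, 0]], [[-0.0033, 0, 0.2], [0, 0, 0]], [[-0.0033, 0, 0.2267], [0, 0, 0]], [[-0.0033, 0, 0.2267], [0, 0, 0]]]' | grep -E "eef|force"; python3 steer.py '[[[0, 0, 0.01], [0, 0, 0]], [[0, 0, 0.02], [0, 0, 0]], [[0, 0, 0.03], [0, 0, 0]], [[0, 0, 0.04], [0, 0, 0]], [[0, 0, 0.05], [0, 0, 0]], [[0, 0, 0.05], [0, 0, 0]]]'| grep -E "eef|force"; python3 steer.py '[[[0, 0, 0.0067], [0, 0, 0]], [[0, 0, 0.0133], [0, 0, 0]], [[0, 0, 0.02], [0, 0, 0]], [[0, 0, 0.0267], [0, 0, 0]], [[0, 0, 0.0333], [0, 0, 0]], [[0, 0, 0.0333], [0, 0, 0]]]'| grep -E "eef|force"
```

```text
eef_pos: [455.2, -277.7, 298.5]
force: [0.1, -0.3, 1.1]
grip_force: 0.0
eef_pos: [455.1, -278.6, 284.5]
force: [-2.0, 0.2, 3.4]
grip_force: 1.8
eef_pos: [455.5, -278.5, 275.0]
force: [0.5, 0.4, 5.7]
grip_force: 3.0
```

To row units: 2 mm / 300 = 0.0067, 1 mm / 300 = 0.0033.

```bash
for i in 1 2 3 4; do python3 steer.py '[[[0, 0, 0.0033], [0, 0, 0]], [[0, 0, 0.0067], [0, 0, 0]], [[0, 0, 0.0067], [0, 0, 0]]]'| grep -E "eef|^force"; done
```

```text
eef_pos: [455.6, -278.4, 273.2]
force: [1.0, 2.3, 8.1]
eef_pos: [455.8, -278.4, 271.4]
force: [1.7, 2.9, 9.6]
eef_pos: [455.9, -278.4, 270.7]
force: [-2.0, 6.4, 20.0]
eef_pos: [455.9, -278.4, 270.1]
force: [-5.1, 8.4, 32.7]
```

To row units: -165 mm / 300 = -0.55, -125 mm / 300 = -0.4167.

```bash
python3 steer.py '[[[0, 0, -0.02], [0, 0, 0]], [[0, 0, -0.0533], [0, 0, 0]], [[0, 0, -0.0933], [0, 0, 0]], [[0, 0, -0.1667], [0, 0, 0]], [[0, 0, -0.2833], [0, 0, 0]], [[0, 0, -0.4167], [0, 0, 0]], [[0, 0, -0.55], [0, 0, 0]], [[0, 0, -0.55], [0, 0, 0]]]'
python3 - <<'E'
from clear import *
import cv2
T,S=cams.calibration("top"),cams.calibration("side")
print(tip()); todo((400,-240,455))
a=cv2.cvtColor(cams.capture("side"),cv2.COLOR_RGB2BGR)
b=cv2.imread("pics/side0.png")
# lever pad darkness and bystanders: compare with the start
d=np.abs(a.astype(int)-b).sum(2)>90
n,l,s,c=cv2.connectedComponentsWithStats(d.astype(np.uint8))
print([s[i].tolist() for i in range(1,n) if s[i][4]>25])
for n_,P in(("pad rest",[-27,0,120]),("pad down",[-27,0,96])):
    u=proj(w(P,X,Y,A),S)[0];print(n_,u.round(1),a[int(u[1]),int(u[0])],b[int(u[1]),int(u[0])])
u=proj(w([-27,0,120],X,Y,A),S)[0].astype(int);print("pad patch diff",np.abs(a[u[1]-8:u[1]+9,u[0]-10:u[0]+11].astype(int)-b[u[1]-8:u[1]+9,u[0]-10:u[0]+11]).mean())
E
```

```text
time_s: 13.45
eef_pos: [455.3, -278.7, 436.9]
ee_rot: [0.003, -0.097, 0.995, -0.003]
force: [0.4, -1.2, -0.9]
grip_width: -0.004
grip_force: 0.0
(array([-25.6,  -1. , 263.9]), array([ 0.4, -1.2, -0.9]), 13.45)
shift [ 46.7  48.5 -18.6] turn 
[[508, 0, 14, 14, 146], [529, 0, 18, 11, 144], [261, 2, 11, 18, 70], [285, 9, 13, 25, 159], [273, 41, 13, 21, 146], [511, 58, 9, 11, 60], [547, 97, 11, 7, 40], [486, 111, 13, 20, 157], [509, 111, 25, 27, 451], [259, 116, 46, 15, 244], [488, 130, 13, 23, 118], [261, 135, 17, 8, 58], [266, 148, 126, 115, 3749], [510, 172, 50, 12, 196], [498, 176, 62, 32, 532], [465, 180, 95, 90, 5072], [264, 188, 36, 36, 498], [397, 295, 45, 61, 1067]]
pad rest [280.1 115.8] [56 57 56] [53 55 55]
pad down [280.2 124.1] [170 168 169] [242 240 240]
pad patch diff 13.703081232492996
```

```bash
python3 steer.py '[[[0, 0, 0], [0, 0, 0]], [[0, 0, 0], [0, 0, 0]], [[0, 0, 0], [0, 0, 0]], [[0, 0, 0], [0, 0, 0]]]' | grep -E "time|^force"; python3 -c "
from rig import ctrl, cams
print(ctrl.finish_job())"
```

```text
time_s: 13.9
force: [-0.0, -0.1, -0.8]
the job is handed in; nothing more can be done
None
```

I pushed the carrier against its end stop, pressed the lever through the window until the force rose sharply at its stop, let it come back up, withdrew above the guard and handed the job in at 13.9 s; I did not look at the dowel or check the bench items up close.

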